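# Fold away the counter splash guard

### The arm

A 6-joint arm with a two-finger parallel gripper is mounted at the origin on the work surface. World frame = base frame: x ahead of the robot, y to its left, z up, the work surface at z = 0. Lengths are in m, angles in rad, forces in N, time in s.
With the tool pointing down it reaches from about 0.35 to 0.975 m from the base axis. Payload 7.1 kg.
Tool frame: the origin (TCP) lies on the centre line of the jaws, within the pads' length; the fingertips stand 17 mm ahead of it and the grasp point (between the pads) lies 2 mm behind it; z points along the fingers, y is the line along which they close (so a half turn about z gives the same grasp; the last joint's range is limited). The gripper opens to 88 mm and grips with 3 to 60 N. Pads are 20 mm wide; open, the fingers measure 115 mm over their backs; the gripper's body (75 mm by 178 mm) begins 61 mm behind the grasp point.
Start: joints at [1.145, 0.423, 1.63, -0, 1.089, -0.019], TCP at [0.247, 0.574, 0.24] pointing down, gripper open.
Joint ranges: [-3, 3], [-0.9, 2.11], [0.09, 2.58], [-1.31, 4.45], [0.11, 2.69], [-2.54, 2.54]. Speed limits (rad/s): [2.39, 2.39, 3.01, 3.14, 3.14, 3.14].

### API

Orientations are given as a unit quaternion [w, x, y, z].
In Python, from station import * gives the robot as it stands.
- The arm moves only by the tool play_rows, never from a script. Its argument "plan" is a list of rows, each a list of 5 numbers: the opening, from -1 (shut) to 1 (fully open), then the shift along the world's x, y, z as a fraction of full scale, then the turn about the world's z as a fraction of full scale. In form: [[claw, dx, dy, dz, yaw], ...]. A call has 1 to 20 rows; each row shifts and turns the commanded pose from where the row before left it; what a row does not reach is not made up. Full scale, the value 1, is 0.1 m for a shift and 180 degrees for a turn. A row lasts 1/12 s, in which the tool goes at most 41.7 mm and 7.16 degrees, less where a joint would pass 70% of its speed; a pose out of reach is approached as far as the arm can. A call with a number of a shift or a turn outside -1 to 1 is refused whole. A call with a gripper value outside its range is refused whole. The fingers move at their own pace and stop on an object; "newtons" is the grip in N (left out, the last holds). Time passes only in rows, so rows that do not move let the fingers close. It gives the time, the measured TCP pose, the force, the opening and the grip force at its end, in the units of the state.
- get_state(): the state, without advancing time (a new reading comes with each control period).
- read_camera(name): name is "scene" or "top" or "wrist"; returns a dict with "image" (400x640x3 uint8, red, green, blue), "fx", "fy", "cx", "cy" (pixels), "k1" (the pictures are not rectified: a ray, as slopes to the right and down, at radius r is drawn at 1 + k1 r^2 times it, then the intrinsics apply), "R" (3x3) and "t" (3): a world point X has camera coordinates R X + t; the wrist camera has in their place "mount" (4x4, takes a point from camera to tool coordinates, whose origin is the TCP and whose axes are the flange's). Camera axes: x right, y down, z forward; pixel columns grow to the right and rows downward; lengths in m; the calibration is good to about 2 mm. A picture is of the moment at which its call begins: read the wrist's pose just before it. There is no depth.
- finish_job(): hands the job in; it is judged then, once.
The state is a dict: "time": time; "joint_positions": joint angles; "dq": joint speeds; "joint_torque": joint torques, N m; "position": TCP position; "tcp_rot": TCP orientation; "wrist_force": force on the tool from outside, world axes, zero at the start; "ft_torque": the same for the moment, N m; "opening": opening from 0.0 (shut) to 1.0 (fully open); "gripper_force": force on a finger pad.
Only numpy, scipy, OpenCV 4.12 (cv2) and the standard library are available. Lean on these libraries where they do the work, as an engineer would, in place of code of your own. Each camera call takes 0.05 s, during which the arm holds its last target. There are 200 camera calls.

### The job

Fold away the three-leaf steel splash guard: first fold the free end leaf back flat against the middle leaf while the middle leaf still stands out, then swing the two together flat against the leaf that is fixed to the counter. Leave the guard fully folded and do not shift the mugs, jar, pot, kettle or spoon.

Things in the scene. Friction and masses are not known exactly. Their poses are not given: they have to be found in the camera images.
- guard: Steel splash guard: 3 plain leaves on edge, joined by two upright hinges like a folding screen. Each leaf 110 mm long, 10 thick, underside 10 and top edge 125 mm above the counter. Origin on the counter on the axis of the hinge fixed-middle leaf, z up. The fixed leaf runs along -y from it, filling x 0 to 10 mm, with a screwed-down foot plate (x 6 to 66, y -108 to -8, 10 mm high) on its +x side.
- leaf_mid (a joint): Hinge fixed-middle leaf, rad. 0: middle leaf along the guard's +y (filling x 0 to 10 mm), in line with the fixed leaf. Grows as the middle leaf swings anticlockwise seen from above, via the guard's -x side, to the stop at 3.14: flat against the fixed leaf's -x face. Stiff: friction 0.4 N m, stays where left.
- leaf_end (a joint): Hinge middle-end leaf, rad. 0: end leaf in line with the middle leaf, pointing away. Grows as the end leaf swings clockwise seen from above, via the middle leaf's +x side, to the stop at 3.14: flat against the middle leaf's +x face (the pair then fills x 0 to 20 mm in the middle leaf's frame). Looser: friction 0.1 N m, stays where left.
- mid_centre (a point): Middle of the top edge of the middle leaf. Axes of the middle leaf: y along it from the fixed hinge to the end hinge, x across it, z up.
- end_hinge (a point): On the axis of the hinge between middle and end leaf, at the top edge (125 mm up), on the middle leaf's +x face: 10 mm in x and 110 mm in y from the fixed hinge's axis, in the middle leaf's frame, whose axes it has.
- end_tip (a point): Free end of the end leaf, mid-thickness, at the top edge, 110 mm from the end hinge. Axes of the end leaf: y along it from hinge to free end, x across. The leaf fills x -10 to 0 mm from the hinge axis; its x = -10 mm face is the one to push on for folding.
- mug_a: Navy ceramic mug, 80 mm across, 90 tall, handle on its +y side (to about 75 mm from the axis), loose; origin at the centre of its underside. This mug or the jar stands on the guard's -x side about 190 mm from the fixed hinge, where unfolded leaves would sweep it away; the other stands beyond the fixed leaf's +x side.
- mug_b: A second navy mug, the same as mug_a, standing off to the left.
- sugar_jar: Glass sugar jar with a steel lid, 84 mm across, 105 mm tall, loose; origin at the centre of its underside.
- pot: Stoneware pot, 170 mm across without its handles, 100 mm tall, loose; origin at the centre of its underside.
- kettle: White kettle, 170 mm across at the base, 222 mm tall, black handle on its -y side, loose; origin at the centre of its underside.
- spoon: White plastic spoon, 170 mm long, lying on the counter, loose; handle towards its -x.

How it is judged:
By the outcome, as a careful person would: the job done as asked, in the order asked, and still so for the second after the job is handed in, with the robot touching nothing.
It also fails if it takes over 51 s, if anything falls off the work surface, if the arm or the gripper's body presses on something with over 40 N, if the wrist force passes 120 N, or if a joint passes its speed limit or range.

## Working session

There is one attempt and no reset: what is moved stays moved. The work goes in short steps, Python scripts to look and compute and a tool call to move; the robot and the scene stay as the last step left them, time stands still between calls to the robot, and variables do not carry over. Pictures are saved under pics/ and viewed, at most 10 in all, crops included, and the job is handed in when it is done.

Besides the shell and the picture viewer there is one more tool, called as name(argument=value, ...) on one line, values as JSON. play_rows: Moves the arm, as the interface text tells. Its arguments: {"type":"object","properties":{"plan":{"type":"array"},"newtons":{"type":"number"}},"required":["plan"]}

```bash
mkdir -p pics
cat > h.py <<'E'
from station import *
import numpy as np, cv2
def snap(n,f):
    c=read_camera(n); cv2.imwrite(f'pics/{f}.png',c['image'][:,:,::-1]); np.save(f'pics/{f}.npy',c,allow_pickle=True); return c
def load(f): return np.load(f'pics/{f}.npy',allow_pickle=True).item()
def ray(c,uv):
    K=np.array([[c['fx'],0,c['cx']],[0,c['fy'],c['cy']],[0,0,1.]])
    p=cv2.undistortPoints(np.array(uv,float).reshape(-1,1,2),K,np.array([c['k1'],0,0,0.])).reshape(-1,2)
    R=np.array(c['R']);t=np.array(c['t'])
    d=np.c_[p,np.ones(len(p))]@R; return -R.T@t,d
def plane(c,uv,z):
    o,d=ray(c,uv); s=(z-o[2])/d[:,2]; return o+d*s[:,None]
def tri(c1,u1,c2,u2):
    o1,d1=ray(c1,[u1]);o2,d2=ray(c2,[u2]);d1=d1[0];d2=d2[0]
    s=np.linalg.lstsq(np.c_[d1,-d2],o2-o1,rcond=None)[0]
    a=o1+s[0]*d1;b=o2+s[1]*d2; return (a+b)/2,np.linalg.norm(a-b)
E
python3 - <<'E'
from h import *
for n in('top','scene'):
    c=snap(n,n+'0'); print(n,c['fx'],c['k1'],-np.array(c['R']).T@c['t'])
E
```

```text
top 479.99501699058123 -0.1282954791046394 [ 0.33040995 -0.01833166  1.53672665]
scene 458.00855165071187 -0.06611694748666279 [1.46165354 0.14174399 1.08381273]
```

View pics/top0.png

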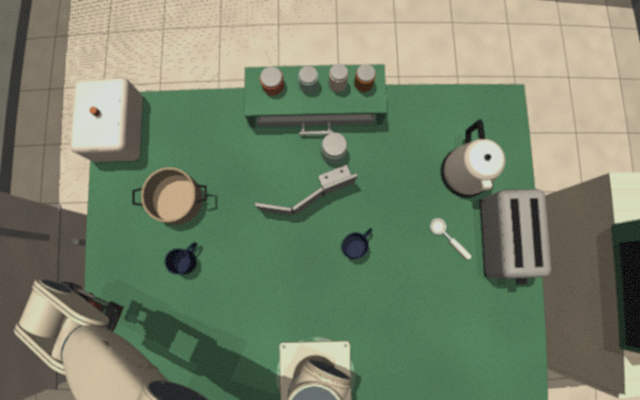

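View pics/scene0.png

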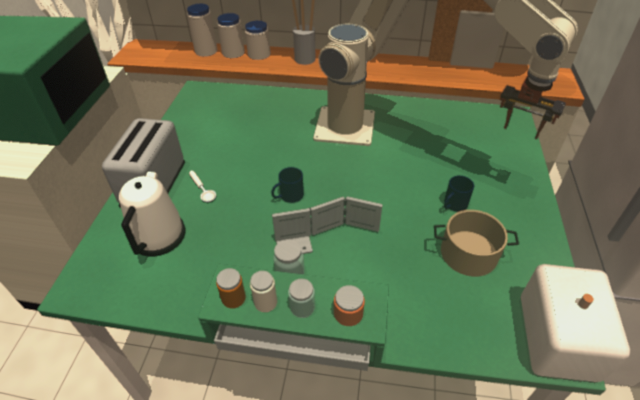

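The top view (image up = world x, left = y) shows the guard's fixed leaf at about (322,188)-(357,178), the middle leaf running to (292,210) and the end leaf to (256,206). mug_a is at (355,245) on the guard's near side and the jar is at (334,147). The scene view shows the leaves at (275-381,205-235). I'll enlarge both to get the leaf points.

Run:
```python
from h import *
a=load('top0')['image'][130:270,240:385,::-1]; b=load('scene0')['image'][160:290,260:395,::-1]
f=lambda x:cv2.resize(x,(400,390),interpolation=cv2.INTER_CUBIC)
cv2.imwrite('pics/z.png',np.hstack([f(a),f(b)]))
```

```text
(no output)
```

View pics/z.png

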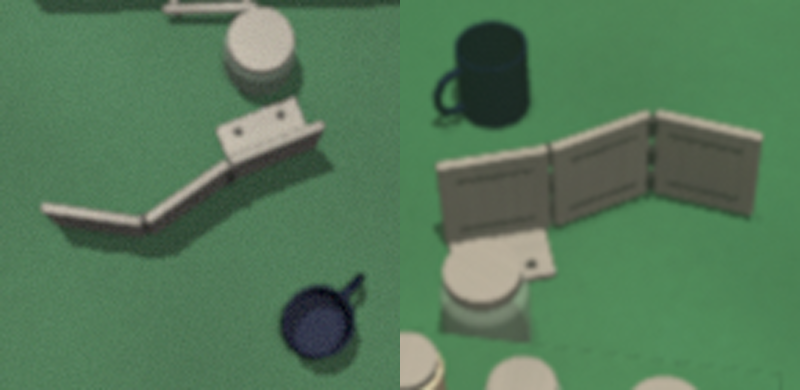

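The crop shows the top-edge points clearly in both views: end tip (43,207)/(761,135), end hinge (145,222)/(652,114), fixed hinge (228,170)/(551,148) and fixed leaf's end (323,127)/(438,163).

Run:
```python
from h import *
T=load('top0');S=load('scene0')
ft=lambda p:(240+p[0]/2.759,130+p[1]/2.786)
fs=lambda p:(260+(p[0]-400)/2.963,160+p[1]/3.0)
P={}
for n,a,b in [('tip',(43,207),(761,135)),('eh',(145,222),(652,114)),('fh',(228,170),(551,148)),('fe',(323,127),(438,163))]:
    p,e=tri(T,ft(a),S,fs(b)); P[n]=p; print(n,p.round(3),round(e,4),plane(T,[ft(a)],.125).round(3))
for a,b in(('tip','eh'),('eh','fh'),('fh','fe')):
    d=(P[a]-P[b])[:2];print(a,b,np.linalg.norm(d).round(3),np.degrees(np.arctan2(d[1],d[0])).round(1))
print('mug',plane(T,[ft((318,322)),ft((362,277))],.09).round(3),'jar',plane(T,[ft((260,40))],.105).round(3))
s=get_state();print(s['position'],s['tcp_rot'],s['opening'])
```

```text
tip [0.529 0.167 0.122] 0.002 [[0.529 0.166 0.125]]
eh [0.511 0.058 0.117] 0.0024 [[0.51  0.056 0.125]]
fh [ 0.566 -0.035  0.112] 0.0003 [[ 0.564 -0.035  0.125]]
fe [ 0.609 -0.138  0.121] 0.0018 [[ 0.609 -0.139  0.125]]
tip eh 0.111 80.6
eh fh 0.107 120.9
fh fe 0.112 112.5
mug [[ 0.401 -0.129  0.09 ]
 [ 0.449 -0.179  0.09 ]] jar [[ 0.712 -0.074  0.105]]
[0.24708388 0.57355613 0.23896924] [-1.38718819e-04  2.01990974e-01  9.79387128e-01 -6.92872510e-04] 0.9989797253501731
```

play_rows(plan=[[-1,0.145,-0.27,0,0],[-1,0.145,-0.27,0,0],[-1,0.145,-0.27,0,0],[-1,0.145,-0.27,0,0],[-1,0.145,-0.27,0,0],[-1,0.145,-0.27,0,0],[-1,0.145,-0.27,0,0],[-1,0.145,-0.27,0,0],[-1,0.145,-0.27,0,0],[-1,0.145,-0.27,0,0],[-1,0.145,-0.27,0,0],[-1,0.145,-0.27,0,0],[-1,0.145,-0.27,0,0],[-1,0.145,-0.27,0,0],[-1,0.145,-0.27,0,0],[-1,0.145,-0.27,0,0],[-1,0,0,0,0],[-1,0,0,0,0]], newtons=20)

```text
time: 1.6
position: [0.4795, 0.1409, 0.2394]
tcp_rot: [-0.0, 0.204, 0.979, -0.0]
wrist_force: [-0.7, -0.0, -0.4]
opening: 0.003
gripper_force: 0.0
```

play_rows(plan=[[-1,0,0,-0.2,0],[-1,0,0,-0.2,0],[-1,0,0,-0.2,0],[-1,0,0,-0.2,0],[-1,0,0,-0.2,0],[-1,0,0,-0.2,0],[-1,0,0,-0.2,0],[-1,0,0,-0.2,0],[-1,0,0,0,0]])

```text
time: 2.35
position: [0.4764, 0.1425, 0.0767]
tcp_rot: [-0.003, 0.201, 0.98, -0.001]
wrist_force: [-0.5, 0.4, 0.4]
opening: 0.008
gripper_force: 0.0
```

```bash
cat > arc.py <<'E'
from h import *
u=lambda a:np.array([np.cos(np.radians(a)),np.sin(np.radians(a))])
eh=np.array([.511,.058])
hh=lambda t:.0135*abs(np.cos(np.radians(t+23)))+.010*abs(np.sin(np.radians(t+23)))
E
python3 - <<'E'
from arc import *
s=get_state();p=np.array(s['position'][:2]);print(s['position'],s['wrist_force'])
for t,r in zip(range(75,-51,-9),np.linspace(.075,.06,15)):
    q=eh+r*u(t)+(.010+hh(t))*u(t+90); print(t,q.round(3),'d',((q-p)*10).round(3)); p=q
E
```

```text
[0.47635165 0.14254197 0.07665871] [-0.49459644  0.36972811  0.40487112]
75 [0.509 0.136] d [ 0.33  -0.065]
66 [0.523 0.134] d [ 0.132 -0.023]
57 [0.532 0.131] d [ 0.095 -0.026]
48 [0.541 0.127] d [ 0.092 -0.039]
39 [0.55  0.122] d [ 0.088 -0.052]
30 [0.558 0.115] d [ 0.081 -0.066]
21 [0.565 0.107] d [ 0.072 -0.08 ]
12 [0.571 0.098] d [ 0.06  -0.092]
3 [0.576 0.088] d [ 0.045 -0.103]
-6 [0.579 0.077] d [ 0.027 -0.111]
-15 [0.58  0.065] d [ 0.008 -0.116]
-24 [0.578 0.054] d [-0.011 -0.114]
-33 [0.577 0.045] d [-0.016 -0.088]
-42 [0.574 0.036] d [-0.03  -0.087]
```

play_rows(plan=[[-1,0.11,-0.02,0.03,0],[-1,0.11,-0.02,0,0],[-1,0.11,-0.025,0,0],[-1,0.13,-0.023,0,0],[-1,0.095,-0.026,0,0],[-1,0.092,-0.04,0,0],[-1,0.088,-0.052,0,0],[-1,0.08,-0.066,0,0],[-1,0.07,-0.08,0,0],[-1,0.06,-0.092,0,0],[-1,0.045,-0.103,0,0],[-1,0,0,0,0]])

```text
time: 3.35
position: [0.5795, 0.0853, 0.0827]
tcp_rot: [0.001, 0.203, 0.979, -0.0]
wrist_force: [-0.2, -0.0, -0.3]
opening: 0.005
gripper_force: 0.0
```

Run:
```python
from h import *
a=snap('top','t1')['image'][100:270,220:400,::-1]; b=snap('scene','s1')['image'][130:290,240:420,::-1]
f=lambda x:cv2.resize(x,(400,400),interpolation=cv2.INTER_CUBIC)
cv2.imwrite('pics/z1.png',np.hstack([f(a),f(b)]))
```

```text
(no output)
```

View pics/z1.png

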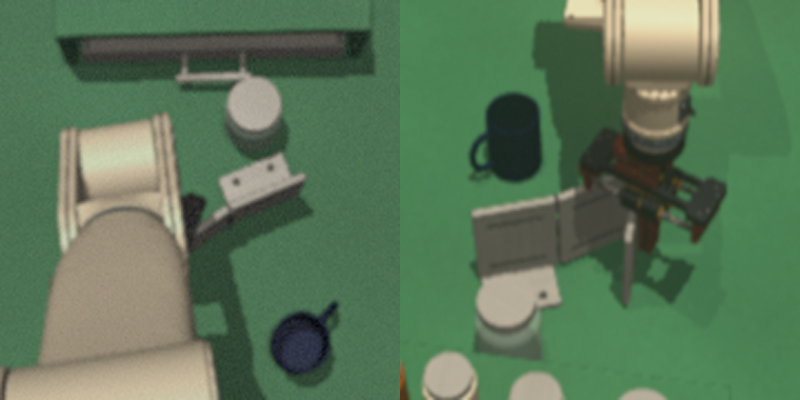

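The end leaf now points at world +x (edge-on at about (628,255) in the scene half), with the finger behind it and the middle leaf unmoved. I'll carry on with the arc.

play_rows(plan=[[-1,-0.005,-0.085,0,0],[-1,0.005,-0.115,0,0],[-1,-0.01,-0.114,0,0],[-1,-0.016,-0.09,0,0],[-1,-0.03,-0.087,0,0],[-1,-0.05,-0.07,0,0],[-1,-0.058,-0.078,0,0],[-1,0,0,0,0]])

```text
time: 4.12
position: [0.5618, 0.0224, 0.0831]
tcp_rot: [0.001, 0.202, 0.979, 0.0]
wrist_force: [1.8, 1.9, -0.6]
opening: 0.004
gripper_force: 1.2
```

Run:
```python
from h import *
print(get_state()['wrist_force'])
a=snap('top','t2')['image'][100:270,220:400,::-1]; b=snap('scene','s2')['image'][150:270,260:395,::-1]
f=lambda x:cv2.resize(x,(400,400),interpolation=cv2.INTER_CUBIC)
cv2.imwrite('pics/z2.png',np.hstack([f(a),f(b)]))
```

```text
[ 1.82362549  1.91267082 -0.55497839]
```

View pics/z2.png

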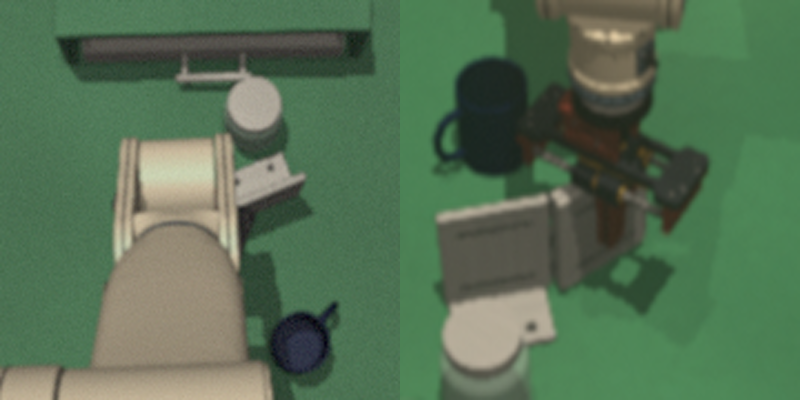

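The end leaf lies folded on the middle leaf (double edge at about (562,245) in the right half). The middle leaf still stands out, with light contact force. Next is the swing of the pair.

Run:
```python
from arc import *
p=np.array(get_state()['position'][:2]);A=np.array([.560,-.038])
a=list(range(125,293,8))
for i,t in enumerate(a):
    s=min(.078,.052+.003*i); n=t-90
    h=.0135*abs(np.cos(np.radians(n-67)))+.010*abs(np.sin(np.radians(n-67)))
    q=A+s*u(t)+(.019+h)*u(n); print(t,q.round(3),'d',((q-p)*10).round(3)); p=q
```

```text
125 [0.559 0.025] d [-0.024  0.025]
133 [0.548 0.026] d [-0.111  0.013]
141 [0.537 0.025] d [-0.116 -0.009]
149 [0.525 0.022] d [-0.117 -0.031]
157 [0.514 0.017] d [-0.113 -0.054]
165 [0.504 0.012] d [-0.098 -0.05 ]
173 [0.495 0.005] d [-0.093 -0.069]
181 [ 0.486 -0.004] d [-0.084 -0.089]
189 [ 0.479 -0.015] d [-0.07  -0.107]
197 [ 0.475 -0.027] d [-0.044 -0.12 ]
205 [ 0.474 -0.039] d [-0.006 -0.122]
213 [ 0.476 -0.051] d [ 0.013 -0.124]
221 [ 0.479 -0.064] d [ 0.033 -0.123]
229 [ 0.484 -0.075] d [ 0.053 -0.118]
237 [ 0.491 -0.086] d [ 0.072 -0.11 ]
245 [ 0.5   -0.096] d [ 0.09  -0.098]
253 [ 0.508 -0.104] d [ 0.078 -0.075]
261 [ 0.516 -0.11 ] d [ 0.081 -0.063]
269 [ 0.525 -0.115] d [ 0.091 -0.054]
277 [ 0.535 -0.12 ] d [ 0.1   -0.042]
285 [ 0.546 -0.122] d [ 0.108 -0.028]
```

play_rows(plan=[[-1,-0.035,0.01,0,0],[-1,-0.1,0.015,0,0],[-1,-0.116,0.0,0,0],[-1,-0.117,-0.025,0,0],[-1,-0.113,-0.045,0,0],[-1,-0.1,-0.05,0,0],[-1,-0.093,-0.07,0,0],[-1,-0.084,-0.09,0,0],[-1,-0.07,-0.107,0,0],[-1,-0.044,-0.12,0,0],[-1,-0.006,-0.122,0,0],[-1,0,0,0,0]])

```text
time: 5.22
position: [0.473, -0.038, 0.0826]
tcp_rot: [-0.001, 0.202, 0.979, -0.0]
wrist_force: [-0.2, 0.9, -0.1]
opening: 0.003
gripper_force: 0.1
```

Run:
```python
from h import *
print(get_state()['wrist_force'])
a=snap('top','t3')['image'][100:270,220:400,::-1]; b=snap('scene','s3')['image'][150:270,260:395,::-1]
f=lambda x:cv2.resize(x,(400,400),interpolation=cv2.INTER_CUBIC)
cv2.imwrite('pics/z3.png',np.hstack([f(a),f(b)]))
```

```text
[-0.23208642  0.90983879 -0.11616309]
```

View pics/z3.png

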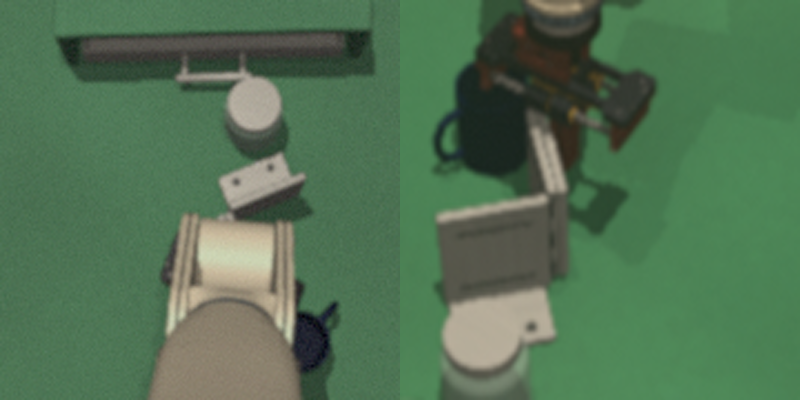

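The folded pair, two leaves together at about (548,190), has swung round past the perpendicular. The mug is untouched, so I'll continue to the stop.

play_rows(plan=[[-1,0.013,-0.124,0,0],[-1,0.033,-0.123,0,0],[-1,0.053,-0.118,0,0],[-1,0.072,-0.11,0,0],[-1,0.09,-0.098,0,0],[-1,0.078,-0.075,0,0],[-1,0.081,-0.063,0,0],[-1,0.09,-0.054,0,0],[-1,0.08,-0.035,0,0],[-1,0.06,-0.02,0,0],[-1,0.05,-0.01,0,0],[-1,0,0,0,0]])

```text
time: 6.32
position: [0.5438, -0.1197, 0.0821]
tcp_rot: [-0.001, 0.202, 0.979, -0.0]
wrist_force: [-1.9, 1.0, -0.2]
opening: 0.006
gripper_force: 1.1
```

play_rows(plan=[[-1,0.04,0,0,0],[-1,0.04,0,0,0],[-1,0.03,0,0,0],[-1,0,0,0,0]])

```text
time: 6.65
position: [0.5543, -0.1202, 0.0822]
tcp_rot: [-0.001, 0.202, 0.979, -0.0]
wrist_force: [-3.3, -2.1, -0.5]
opening: 0.004
gripper_force: 2.0
```

play_rows(plan=[[-1,0.03,0.01,0,0],[-1,0.03,0.01,0,0],[-1,0,0,0,0]])

```text
time: 6.9
position: [0.5606, -0.1188, 0.0823]
tcp_rot: [-0.001, 0.202, 0.979, -0.001]
wrist_force: [-3.6, -4.4, -1.0]
opening: 0.007
gripper_force: 2.6
```

play_rows(plan=[[-1,0.02,0.01,0,0],[-1,0.02,0.01,0,0],[-1,0,0,0,0]])

```text
time: 7.15
position: [0.5615, -0.118, 0.0821]
tcp_rot: [-0.003, 0.202, 0.979, -0.002]
wrist_force: [-15.5, -15.7, 5.9]
opening: 0.003
gripper_force: 10.1
```

Run:
```python
from h import *
print(get_state()['wrist_force'])
a=snap('top','t4')['image'][100:270,220:400,::-1]; b=snap('scene','s4')['image'][150:270,260:395,::-1]
f=lambda x:cv2.resize(x,(400,400),interpolation=cv2.INTER_CUBIC)
cv2.imwrite('pics/z4.png',np.hstack([f(a),f(b)]))
```

```text
[-15.46807819 -15.67964919   5.89130095]
```

View pics/z4.png

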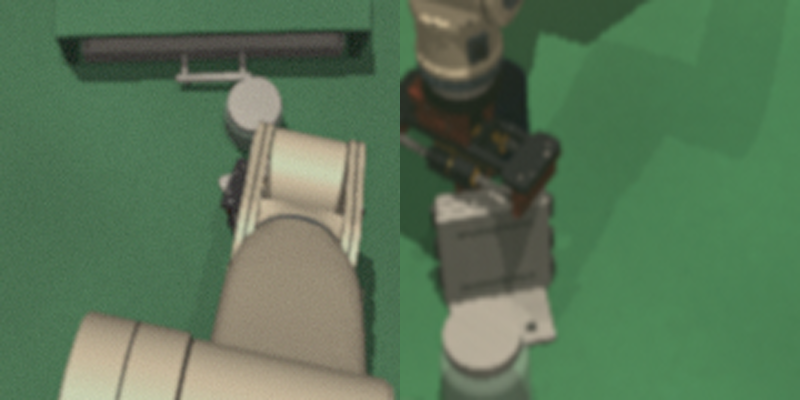

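The force jumped to about 22 N, so the pair is against its stop. In the picture the pair lies along the fixed leaf (438-552,190-300) and mug and jar are clear. I'll back off, lift and look.

play_rows(plan=[[-1,-0.05,-0.02,0,0],[-1,-0.1,-0.04,0,0],[-1,-0.1,-0.04,0,0],[-1,-0.1,-0.04,0,0],[-1,0,0,0.2,0],[-1,0,0,0.3,0],[-1,0,0,0.3,0],[-1,0,0,0.3,0],[-1,0,0,0.3,0],[-1,-0.1,0.3,0,0],[-1,-0.1,0.3,0,0],[-1,-0.1,0.3,0,0],[-1,-0.1,0.3,0,0],[-1,-0.1,0.3,0,0],[-1,-0.1,0.3,0,0],[-1,-0.1,0.3,0,0],[-1,-0.1,0.3,0,0],[-1,-0.1,0.3,0,0],[-1,-0.1,0.3,0,0],[-1,0,0,0,0]])

```text
time: 8.92
position: [0.4282, 0.1733, 0.2228]
tcp_rot: [-0.0, 0.2, 0.98, 0.001]
wrist_force: [-0.9, 0.3, -0.8]
opening: 0.0
gripper_force: 0.0
```

Run:
```python
from h import *
t=snap('top','t5')['image'];s=snap('scene','s5')['image']
a=t[130:270,240:385,::-1]; b=s[160:290,260:395,::-1]
f=lambda x:cv2.resize(x,(400,390),interpolation=cv2.INTER_CUBIC)
cv2.imwrite('pics/z5.png',np.hstack([f(a),f(b)]))
```

```text
(no output)
```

View pics/z5.png

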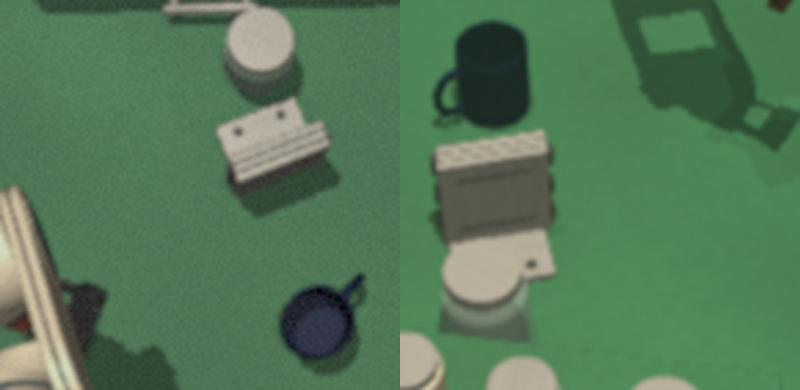

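The three top edges lie parallel and touching at (230-328,125-180). The mug (318,322) and jar (260,40) are exactly where they started, so I'm handing in.

```bash
python3 -c "
from station import *
print(finish_job())"
```

```text
the job is handed in; nothing more can be done
None
```

The guard is fully folded, end leaf onto the middle leaf first and then both against the fixed leaf; the mug and jar beside it are where they started, the arm went nowhere near the other items, and the job is handed in at about 9 s.

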